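# Find the loaded slide box by its weight

## Task

One of the three look-alike green slide boxes leaning in the rack still holds its glass slides. Lift each box about 4 cm out of its bay in turn, left, then middle, then right, to feel which is the heaviest, and put the empty ones back in their own bays as they stood. Carry the loaded one to the blue tray and gently stand it upright there on a long narrow edge, flat on the tray's floor and well inside the rim, without shifting the bottle, jar or timer.

Things in the scene. Friction and masses are not known exactly. Their poses are not given: they have to be found in the camera images.
- rack: fixed rack with three slanted bays, 100 mm apart along its y; foot 100 x 290 mm; origin on the table under its middle, x away from the robot at yaw 0. A bay has two floor pads tilted 25 degrees (falling towards -y, right), two tongues at the lower side (30 mm tall, flared tips) on which the box's underside leans, and low end cheeks with 4 mm play; its middle 48 mm is open for fingers. The upper side is open. Boxes go in and out along their lean
- bay_left (a point): centre of the floor of the left bay, seen from the robot (100 mm along the rack's y), 50 mm above the table; axes as the rack's. The centre of a seated box is 18 mm from this point along the lean, so 8 mm further right (-y) and 16 mm higher
- bay_middle (a point): centre of the floor of the middle bay, seen from the robot (0 mm along the rack's y), 50 mm above the table; axes as the rack's. The centre of a seated box is 18 mm from this point along the lean, so 8 mm further right (-y) and 16 mm higher
- bay_right (a point): centre of the floor of the right bay, seen from the robot (-100 mm along the rack's y), 50 mm above the table; axes as the rack's. The centre of a seated box is 18 mm from this point along the lean, so 8 mm further right (-y) and 16 mm higher
- tray: fixed blue plastic tray, 124 x 112 mm (x, y) outside, walls 4 mm thick and 14 mm high, floor 4 mm thick, small tab at each short end; origin on the table under its middle, x along its longer side
- tray_floor (a point): middle of the tray's floor, 4 mm above the table
- box_a: one of the three closed green slide boxes (see its centre point); origin at the centre of its underside, z towards its lid; this frame's x and y are turned by +9 degrees about z from the box's edges, so use the centre point's axes
- box_a_center (a point): centre of a closed green slide box, 36 x 84 x 29 mm along this point's x, y, z (z towards the lid), one of three look-alikes. In the rack it stands on a long narrow edge, +x down, lid (+z) facing up and left (rack +y), top leaning 25 degrees to the right (rack -y), long side along rack x. Grip across the 29 mm. Two are empty (0.12 to 0.18 kg), one loaded (0.36 to 0.48 kg); which stands where varies
- box_b: one of the three closed green slide boxes (see its centre point); origin at the centre of its underside, z towards its lid; this frame's x and y are turned by +9 degrees about z from the box's edges, so use the centre point's axes
- box_b_center (a point): centre of a closed green slide box, 36 x 84 x 29 mm along this point's x, y, z (z towards the lid), one of three look-alikes. In the rack it stands on a long narrow edge, +x down, lid (+z) facing up and left (rack +y), top leaning 25 degrees to the right (rack -y), long side along rack x. Grip across the 29 mm. Two are empty (0.12 to 0.18 kg), one loaded (0.36 to 0.48 kg); which stands where varies
- box_c: one of the three closed green slide boxes (see its centre point); origin at the centre of its underside, z towards its lid; this frame's x and y are turned by +9 degrees about z from the box's edges, so use the centre point's axes
- box_c_center (a point): centre of a closed green slide box, 36 x 84 x 29 mm along this point's x, y, z (z towards the lid), one of three look-alikes. In the rack it stands on a long narrow edge, +x down, lid (+z) facing up and left (rack +y), top leaning 25 degrees to the right (rack -y), long side along rack x. Grip across the 29 mm. Two are empty (0.12 to 0.18 kg), one loaded (0.36 to 0.48 kg); which stands where varies
- wash_bottle: bystander between rack and tray: white squeeze bottle with bent red spout, about 72 x 89 mm, 179 mm tall (62 mm wide body, its axis 5 mm in x and 13 mm in y from the origin); origin at the table
- jar_orange: bystander behind the rack: clear jar with orange cap, 68 mm wide, 99 mm tall; origin at the table
- timer: bystander behind the rack: small white bench timer with three buttons, 69 x 70 mm, 22 mm tall; origin at the table
- knob_end (a point): obstacle: near end of the right-hand of two grey knobs (40 mm wide) on the side of the big microtome that stands behind the work; the other knob juts out as far, 110 mm to the left and 46 mm higher. The microtome's body rises 35 mm behind them to 0.45 m; its black handwheel with crank (to 140 mm high) is between these knobs, its tip 55 mm nearer the robot

How it is judged:
On the way, in this order (a step that is already met when the one before it is completed fails the run):
1. the box of the left bay is lifted, its centre at least 25 mm above where it stood (((z of box_a_center in the frame of rack above 0.0914 m and y of box_a_center in the frame of rack between 0.045 and 0.126 m and distance of box_a_center from where it was at the start of the episode below 0.09 m) or (z of box_b_center in the frame of rack above 0.0914 m and y of box_b_center in the frame of rack between 0.045 and 0.126 m and distance of box_b_center from where it was at the start of the episode below 0.09 m) or (z of box_c_center in the frame of rack above 0.0914 m and y of box_c_center in the frame of rack between 0.045 and 0.126 m and distance of box_c_center from where it was at the start of the episode below 0.09 m))), for 0.1 s.
2. the box of the middle bay is lifted, its centre at least 25 mm above where it stood (((z of box_a_center in the frame of rack above 0.0914 m and y of box_a_center in the frame of rack between -0.055 and 0.026 m and distance of box_a_center from where it was at the start of the episode below 0.09 m) or (z of box_b_center in the frame of rack above 0.0914 m and y of box_b_center in the frame of rack between -0.055 and 0.026 m and distance of box_b_center from where it was at the start of the episode below 0.09 m) or (z of box_c_center in the frame of rack above 0.0914 m and y of box_c_center in the frame of rack between -0.055 and 0.026 m and distance of box_c_center from where it was at the start of the episode below 0.09 m))), for 0.1 s.
3. the box of the right bay is lifted, its centre at least 25 mm above where it stood (((z of box_a_center in the frame of rack above 0.0914 m and y of box_a_center in the frame of rack between -0.155 and -0.074 m and distance of box_a_center from where it was at the start of the episode below 0.09 m) or (z of box_b_center in the frame of rack above 0.0914 m and y of box_b_center in the frame of rack between -0.155 and -0.074 m and distance of box_b_center from where it was at the start of the episode below 0.09 m) or (z of box_c_center in the frame of rack above 0.0914 m and y of box_c_center in the frame of rack between -0.155 and -0.074 m and distance of box_c_center from where it was at the start of the episode below 0.09 m))), for 0.1 s.
At the end, for the whole second after the job is handed in: the loaded box stands at rest upright (within 0.1 rad) on a long narrow edge on the tray's floor, its centre within 20 mm (tray x) and 36 mm (tray y) of the tray's middle; the two empty boxes rest in their own bays, leaning as before, centres within 12 mm of where they started (x of box_b_center in the frame of tray between -0.02 and 0.02 m and y of box_b_center in the frame of tray between -0.036 and 0.036 m and z of box_b_center in the frame of tray between 0.016 and 0.028 m and (angle between box_b_center's own x axis and vertical above 3.04159 rad or angle between box_b_center's own x axis and vertical below 0.1 rad) and linear speed of each of box_b, box_a, box_c below 0.02 m/s and distance of each of box_a_center, box_c_center from where it was at the start of the episode below 0.012 m and angle between the y axis of each of box_a_center, box_c_center and the x axis of rack, either way round below 0.12 rad and angle between box_a_center's own x axis and vertical between 2.5 and 2.9 rad and angle between box_c_center's own x axis and vertical between 2.5 and 2.9 rad); the robot touches nothing.
It fails at once if a bystander (wash bottle, jar or timer) is shifted by more than 25 mm (distance of any of wash_bottle, jar_orange, timer from where it was at the start of the episode above 0.025 m).
It fails at once if an empty box is carried off (more than 250 mm from its bay) (distance of any of box_a_center, box_c_center from where it was at the start of the episode above 0.25 m).
It fails at once if the loaded box falls or is slammed down into the tray (faster than 0.55 m/s there, less than 60 mm above its resting height) (linear speed of box_b above 0.55 m/s and x of box_b_center in the frame of tray between -0.06 and 0.06 m and y of box_b_center in the frame of tray between -0.055 and 0.055 m and z of box_b_center in the frame of tray below 0.082 m).
It also fails if it takes over 64 s, if anything falls off the work surface, if the arm or the gripper's body presses on something with over 40 N, if the wrist force passes 120 N, or if a joint passes its speed limit or range.

## Robot

A 6-joint arm with a two-finger parallel gripper is mounted at the origin on a cart in front of the work surface, level with it; the furniture and walls round the work are solid. World frame = base frame: x ahead of the robot, y to its left, z up, the work surface at z = 0. Lengths are in m, angles in rad, forces in N, time in s.
With the tool pointing down it reaches from about 0.35 to 0.875 m from the base axis. Payload 15.5 kg.
Tool frame: the origin (TCP) lies midway between the tips of the shut fingers; the grasp point (between the pads) lies 19 mm behind it (r.grasp_offset is the z of the grasp point in the tool frame, in m); z points along the fingers, y is the line along which they close (so a half turn about z gives the same grasp; the last joint's range is limited). The gripper opens to 85 mm and grips with 20 to 120 N. Pads are 22 mm wide; open, the fingers measure 114 mm over their backs; the gripper's body (76 mm by 85 mm) begins 54 mm behind the grasp point. The pads swing forward as they close: fully open they stand 13 mm farther back than shut.
Start: joints at [1.095, 0.494, 1.345, -0, 1.302, -0.096], TCP at [0.232, 0.58, 0.209] pointing down, gripper open.
Joint ranges: [-2.91, 2.91], [-0.82, 2.16], [0.22, 2.67], [-1.22, 4.37], [0.12, 2.79], [-3.08, 3.08]. Speed limits (rad/s): [1.89, 1.89, 2.57, 3.01, 3.01, 3.01].

## Interface

Orientations are given as a unit quaternion [w, x, y, z].
In Python, from workcell import r, optics, job gives the robot as it stands.
- The arm moves only by the tool drive_tool, never from a script. Its argument "moves" is a list of rows, each an object with "xyz": the shift along the tool's x, y, z in cm, a list of three; "twist": the turn about the tool's z in rad; "fingers": the opening in per cent of the stroke, from 0 (shut) to 100 (fully open). In form: [{"xyz": [dx, dy, dz], "twist": twist, "fingers": fingers}, ...]. A call has 1 to 10 rows; each row shifts and turns the commanded pose from where the row before left it, along the tool's axes as they then stand; what a row does not reach is not made up. A row lasts 1/12 s, in which the tool goes at most 41.7 mm and 7.16 degrees, less where a joint would pass 70% of its speed; a pose out of reach is approached as far as the arm can. A call with a gripper value outside its range is refused whole. The fingers move at their own pace and stop on an object; "force" is the grip in N (left out, the last holds). Time passes only in rows, so rows that do not move let the fingers close. It gives the time, the measured TCP pose, the force, the opening and the grip force at its end, in the units of the state.
- r.observe(): the state, without advancing time (a new reading comes with each control period).
- optics.capture(name): name is "side" or "top" or "wrist"; returns (picture, depth): 400x640x3 uint8, red, green, blue; 400x640 float32, m along the optical axis (not along the pixel's ray), 0 where there is no reading.
- optics.camera_params(name): a dict with "fx", "fy", "cx", "cy" (pixels), "position" and "rotation" of the camera in the world. Camera axes: x right, y up, looking along -z (the intrinsics and any distortion apply to the point x, -y, -z); pixel columns grow to the right and rows downward; lengths in m; the calibration is good to about 2 mm. The wrist camera is an equidistant fisheye: a pixel r from the principal point sees the ray r / f radians off the axis. A picture is of the moment at which its call begins: read the wrist's pose just before it. camera_params takes no time and is no camera call; for the wrist camera it gives the pose at the moment of the call.
- job.sign_off(): hands the job in; it is judged then, once.
The state is a dict: "t": time; "joint_pos": joint angles; "dq": joint speeds; "tau": joint torques, N m; "ee_pos": TCP position; "tcp_rot": TCP orientation; "force": force on the tool from outside, world axes, zero at the start; "torque": the same for the moment, N m; "finger_gap": finger opening in m; "gripper_force": force on a finger pad.
Only numpy, scipy, OpenCV 4.12 (cv2) and the standard library are available. Lean on these libraries where they do the work, as an engineer would, in place of code of your own. Each camera call takes 0.05 s, during which the arm holds its last target. There are 200 camera calls.

## Working session

There is one attempt and no reset: what is moved stays moved. The work goes in short steps, Python scripts to look and compute and a tool call to move; the robot and the scene stay as the last step left them, time stands still between calls to the robot, and variables do not carry over. Pictures are saved under pics/ and viewed, at most 10 in all, crops included, and the job is handed in when it is done.

Besides the shell and the picture viewer there is one more tool, called after "Request:" by a JSON object that holds its "name" and its "arguments". drive_tool: Moves the arm, as the interface text tells. Its arguments: {"type":"object","properties":{"moves":{"type":"array"},"force":{"type":"number"}},"required":["moves"]}

```bash
mkdir -p pics; ls; python3 - <<'E'
from workcell import r, optics, job
import cv2, numpy as np
print(r.observe(), r.grasp_offset)
for n in ("side","top"):
    p,d=optics.capture(n); cv2.imwrite(f"pics/{n}0.png",p[...,::-1]); np.savez(f"{n}0.npz",p=p,d=d)
    print(n,optics.camera_params(n), (d>0).mean())
E
```

```text
pics
{'t': 0.0, 'joint_pos': array([ 1.09452643e+00,  4.94179911e-01,  1.34616260e+00,  3.86050536e-05,
        1.30251612e+00, -9.54739871e-02]), 'dq': array([-4.18729349e-04,  9.72193942e-05, -5.10665788e-04,  1.91528814e-03,
        8.70074747e-04, -1.77150027e-03]), 'tau': array([ 1.66590871e-03, -8.82177043e+01, -3.83868635e+01, -3.68957217e-05,
        1.00615458e-02, -3.44855971e-05]), 'ee_pos': array([0.23206832, 0.57987773, 0.20859165]), 'tcp_rot': array([-1.96352836e-04,  1.89254669e-01,  9.81927833e-01, -6.02052576e-04]), 'force': array([-0.04306787, -0.72892739,  0.46444624]), 'torque': array([ 0.03290478, -0.00955362, -0.01228258]), 'gripper_force': 0.0, 'finger_gap': 0.08569247788337488} -0.0187
side {'fx': 429.2959663229225, 'fy': 429.2959663229225, 'cx': 318.1700901842987, 'cy': 204.72633036286646, 'position': array([-0.09826184, -1.09711388,  0.79790162]), 'rotation': array([ 0.81932666,  0.50651066, -0.12965862, -0.23524332])} 0.996109375
top {'fx': 384.0144555002033, 'fy': 384.0144555002033, 'cx': 312.85729490068184, 'cy': 196.89429434467664, 'position': array([ 0.45548576, -0.03129121,  1.12794348]), 'rotation': array([ 0.71344282,  0.03676493, -0.03253698, -0.69899144])} 0.9961875
```

View both.

View pics/top0.png

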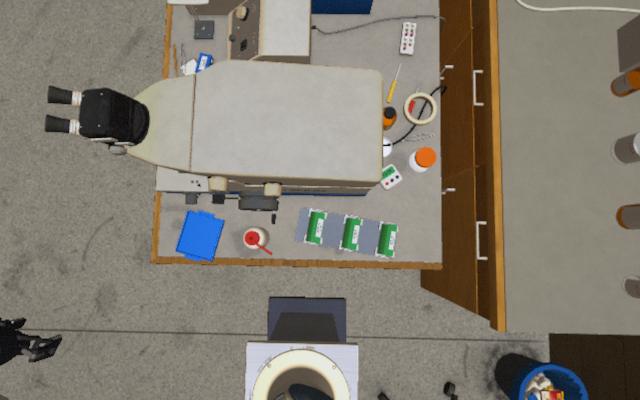

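View pics/side0.png

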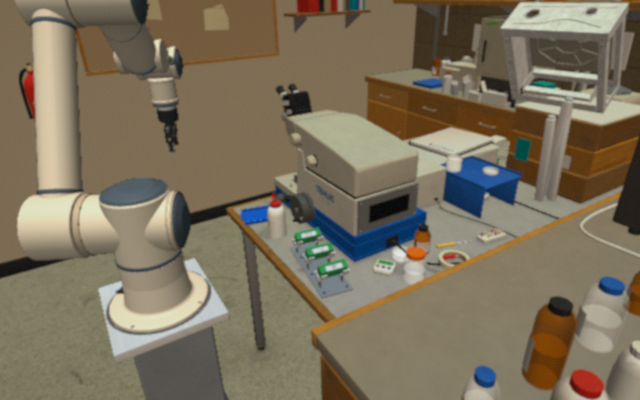

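```bash
cat > h.py <<'E'
import numpy as np, cv2
from scipy.spatial.transform import Rotation as R
def rot(q): return R.from_quat([q[1],q[2],q[3],q[0]])
def rays(c,uv,fish=False):
    uv=np.asarray(uv,float).reshape(-1,2)
    a=(uv[:,0]-c['cx'])/c['fx']; b=(uv[:,1]-c['cy'])/c['fy']
    if fish:
        th=np.hypot(a,b); s=np.where(th>1e-9,np.sin(th)/np.maximum(th,1e-9),1)
        d=np.c_[a*s,-b*s,-np.cos(th)]
    else: d=np.c_[a,-b,-np.ones(len(a))]
    return rot(c['rotation']).apply(d)
def onplane(c,uv,z,fish=False):
    d=rays(c,uv,fish); p=np.asarray(c['position']); return p+d*((z-p[2])/d[:,2])[:,None]
def cross(c1,uv1,c2,uv2,f1=False,f2=False):
    d1=rays(c1,uv1,f1)[0];d2=rays(c2,uv2,f2)[0];p1=np.array(c1['position']);p2=np.array(c2['position'])
    d1/=np.linalg.norm(d1);d2/=np.linalg.norm(d2)
    s=np.linalg.lstsq(np.c_[d1,-d2],p2-p1,rcond=None)[0]
    a,b=p1+s[0]*d1,p2+s[1]*d2; return (a+b)/2,np.linalg.norm(a-b)
def cloud(c,d,fish=False):
    v,u=np.mgrid[:d.shape[0],:d.shape[1]]
    r_=rays(c,np.c_[u.ravel(),v.ravel()],fish)
    ax=rot(c['rotation']).apply([0,0,-1]); k=r_@ax
    return (np.array(c['position'])+r_*(d.ravel()/k)[:,None]).reshape(*d.shape,3)
def hsv(p): return cv2.cvtColor(p,cv2.COLOR_RGB2HSV)
def blobs(m,amin=30):
    n,l,s,ce=cv2.connectedComponentsWithStats(m.astype(np.uint8)); 
    return [(i,s[i,4],ce[i]) for i in range(1,n) if s[i,4]>=amin],l
E
python3 - <<'E'
from h import *
from workcell import optics
np.set_printoptions(precision=4,suppress=True)
for n in("top","side"):
    f=np.load(n+"0.npz");c=optics.camera_params(n);P=cloud(c,f['d']);H=hsv(f['p'])
    g=(H[...,0]>50)&(H[...,0]<80)&(H[...,1]>120)&(H[...,2]>60)
    b=(H[...,0]>103)&(H[...,0]<125)&(H[...,1]>150)&(H[...,2]>60)
    rd=((H[...,0]<6)|(H[...,0]>174))&(H[...,1]>150)
    for nm,m in(("green",g),("blue",b),("red",rd)):
        m=m&(P[...,2]>-.05)&(P[...,0]<.75)&(P[...,0]>.2)
        for i,a,ce in (bl:=blobs(m))[0]:
            q=P[bl[1]==i]; print(n,nm,a,ce,np.median(q,0),q.min(0),q.max(0), cv2.minAreaRect(q[:,:2].astype(np.float32)*1000))
f=np.load("top0.npz");c=optics.camera_params("top");P=cloud(c,f['d'])
for u,v in[(300,225),(333,232),(369,236),(330,228),(260,260),(272,190),(218,185),(258,203),(273,218),(255,200),(245,205),(275,190),(280,200)]: print(u,v,P[v,u])
E
```

```text
top green 68 [387.6029 171.9559] [ 0.6422 -0.2399  0.0183] [ 0.624  -0.2592  0.0133] [ 0.6572 -0.2263  0.0245] ((641.9332275390625, -239.09402465820312), (15.355724334716797, 40.72547149658203), 34.840797424316406)
top green 275 [313.6655 226.6727] [ 0.4787 -0.0266  0.0823] [ 0.4358 -0.0555  0.0633] [ 0.5176 -0.01    1.1279] ((476.81591796875, -31.536890029907227), (35.94155502319336, 79.7294692993164), 80.84956359863281)
top green 299 [349.5284 232.9431] [ 0.462  -0.124   0.0813] [ 0.4218 -0.1541  0.0621] [ 0.5006 -0.1062  0.0906] ((462.3648986816406, -129.88282775878906), (36.10765075683594, 80.93450164794922), 79.91114044189453)
top green 332 [385.5843 239.0813] [ 0.4479 -0.2221  0.081 ] [ 0.4051 -0.2523  0.0593] [ 0.4861 -0.2057  0.091 ] ((447.16748046875, -228.5821990966797), (37.06260299682617, 81.7751235961914), 80.87338256835938)
top blue 57 [300.3158 193.807 ] [0.569  0.0184 0.0535] [ 0.5685 -0.0519  0.026 ] [0.5698 0.0646 0.073 ] ((569.1951293945312, 6.321521759033203), (116.48928833007812, 1.187982439994812), 89.9106216430664)
top blue 33 [348. 195.] [ 0.5691 -0.1227  0.04
[... 3265 characters left out ...]
5574951171875), (387.99407958984375, 31.33405303955078), 63.96937942504883)
side red 686 [586.3907 383.4942] [ 0.4293 -0.9233  0.2942] [ 0.4149 -0.9411  0.2805] [ 0.4535 -0.9019  0.2978] ((434.3437194824219, -921.777587890625), (37.90654373168945, 38.6044921875), 63.93161392211914)
300 225 [0.4827 0.0124 0.0051]
333 232 [ 0.4644 -0.0843  0.0035]
369 236 [ 0.455  -0.1896  0.0007]
330 228 [ 0.4758 -0.0753  0.0045]
260 260 [ 0.3789  0.1266 -0.0016]
272 190 [0.55   0.0634 0.3012]
218 185 [0.5529 0.1694 0.3468]
258 203 [0.534  0.1172 0.1381]
273 218 [0.4987 0.0844 0.0724]
255 200 [0.5418 0.1254 0.1372]
245 205 [0.5286 0.1518 0.1321]
275 190 [0.5504 0.0571 0.2988]
280 200 [ 0.5553  0.0734 -0.0011]
```

```bash
python3 - <<'E'
import cv2
a=cv2.imread("pics/top0.png")[160:270,150:420]; cv2.imwrite("pics/topc.png",cv2.resize(a,None,fx=2.9,fy=2.9,interpolation=cv2.INTER_CUBIC))
E
```

```text
(no output)
```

View pics/topc.png

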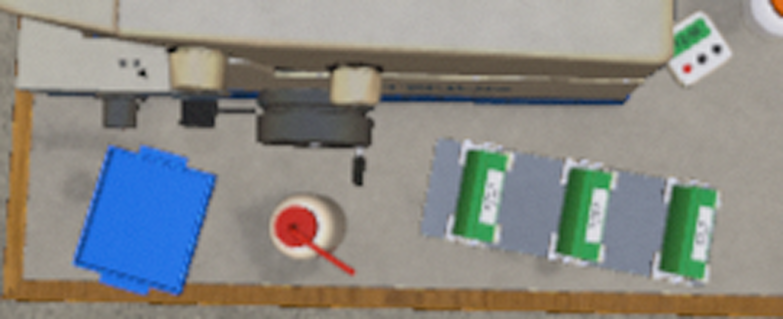

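Request:
{"name": "drive_tool", "arguments": {"moves": [{"xyz": [-2,-2.5,-0.8],"twist": 0,"fingers": 100},{"xyz": [-2,-2.5,-0.8],"twist": 0,"fingers": 100},{"xyz": [-2,-2.5,-0.8],"twist": 0,"fingers": 100},{"xyz": [-2,-2.5,-0.8],"twist": 0,"fingers": 100},{"xyz": [-2,-2.5,-0.8],"twist": 0,"fingers": 100},{"xyz": [-2,-2.5,-0.8],"twist": 0,"fingers": 100},{"xyz": [-2,-2.5,-0.8],"twist": 0,"fingers": 100},{"xyz": [-2,-2.5,-0.8],"twist": 0,"fingers": 100},{"xyz": [-2,-2.5,-0.8],"twist": 0,"fingers": 100},{"xyz": [-2,-2.5,-0.8],"twist": 0,"fingers": 100}], "force": 40}}

```text
t: 0.93
ee_pos: [0.3249, 0.2723, 0.2894]
tcp_rot: [-0.0, 0.189, 0.982, -0.0]
force: [0.6, -0.2, -0.1]
finger_gap: 0.0854
gripper_force: 0.0
```

Request:
{"name": "drive_tool", "arguments": {"moves": [{"xyz": [-2,-2.5,0],"twist": 0,"fingers": 100},{"xyz": [-2,-2.5,0],"twist": 0,"fingers": 100},{"xyz": [-2,-2.5,0],"twist": 0,"fingers": 100},{"xyz": [-2,-2.5,0],"twist": 0,"fingers": 100},{"xyz": [-2,-2.5,0],"twist": 0,"fingers": 100},{"xyz": [-2,-2.5,0],"twist": 0,"fingers": 100},{"xyz": [-2,-2.5,0],"twist": 0,"fingers": 100},{"xyz": [-2,-2.5,0],"twist": 0,"fingers": 100},{"xyz": [-2,-2.5,0],"twist": -0.11,"fingers": 100},{"xyz": [-2,-2.5,0],"twist": -0.11,"fingers": 100}]}}

```text
t: 1.77
ee_pos: [0.4202, -0.0317, 0.2891]
tcp_rot: [-0.0, 0.081, 0.997, 0.0]
force: [0.6, 0.6, -1.0]
finger_gap: 0.0856
gripper_force: 0.0
```

```bash
python3 - <<'E'
from workcell import r, optics
import cv2, numpy as np, pickle
s=r.observe(); c=optics.camera_params("wrist"); p,d=optics.capture("wrist")
print(s['t'],s['ee_pos'],s['tcp_rot'],s['joint_pos'],s['dq'],s['force'],s['finger_gap'],c,(d>0).mean())
cv2.imwrite("pics/w1.png",p[...,::-1]); pickle.dump((p,d,c,s),open("w1.pkl","wb"))
E
```

```text
1.7667 [ 0.42020261 -0.03170919  0.28913176] [-1.83328234e-04  8.07150357e-02  9.96737201e-01  4.11089074e-05] [-2.17256023e-01  1.17690329e-01  1.68399876e+00  3.24352593e-05
  1.34027800e+00 -1.62645389e+00] [-7.72690057e-01  2.74959018e-01 -3.28310288e-01  1.53110053e-03
  4.59028738e-02 -2.11210314e+00] [ 0.63764322  0.63568347 -1.01666755] 0.08561135670874383 {'fx': 309.70691628693146, 'fy': 309.70691628693146, 'cx': 320.49753928020704, 'cy': 197.66104174612568, 'position': array([ 0.34194246, -0.01812958,  0.45428945]), 'rotation': array([ 0.75213539, -0.12026677, -0.10180377,  0.63989393])} 0.995984375
```

View pics/w1.png

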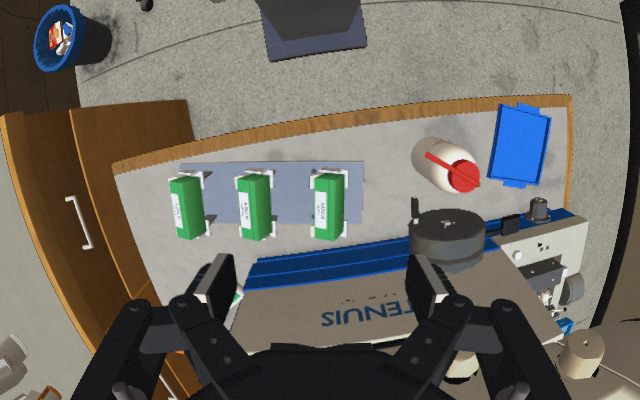

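```bash
cat > m.py <<'E'
from h import *; import pickle,sys
from workcell import optics
np.set_printoptions(precision=4,suppress=True)
def boxes(p,P):
    H=hsv(p); g=(H[...,0]>50)&(H[...,0]<80)&(H[...,1]>110)&(H[...,2]>40)&(P[...,2]>.03)&(P[...,2]<.2)&(P[...,0]<.56)&(P[...,0]>.3)
    g=cv2.morphologyEx(g.astype(np.uint8),cv2.MORPH_CLOSE,np.ones((9,9)))
    bl,l=blobs(g,80)
    for i,a,ce in bl:
        q=P[l==i]; q=q[(q[:,2]>.045)&(q[:,2]<.2)]
        (cx,cy),(w,h),an=cv2.minAreaRect(q[:,:2].astype(np.float32)*1000)
        print("box",a,ce,"c",cx,cy,"wh",w,h,an,"z",np.percentile(q[:,2],[1,99]))
def tray(c,p,fish):
    H=hsv(p); b=(H[...,0]>103)&(H[...,0]<125)&(H[...,1]>150)&(H[...,2]>60)
    v,u=np.mgrid[:400,:640]; X=onplane(c,np.c_[u.ravel(),v.ravel()],.014,fish).reshape(400,640,3)
    b&=(X[...,1]>.2)&(X[...,1]<.42)&(X[...,0]<.56)&(X[...,0]>.3)
    b=cv2.morphologyEx(b.astype(np.uint8),cv2.MORPH_CLOSE,np.ones((3,3)))
    bl,l=blobs(b,200); q=X[l==max(bl,key=lambda t:t[1])[0]]
    print("tray",len(q),q[:,:2].mean(0),cv2.minAreaRect(q[:,:2].astype(np.float32)*1000))
E
python3 - <<'E'
from m import *
p,d,c,s=pickle.load(open("w1.pkl","rb"));P=cloud(c,d,True)
print("table",P[225,150],P[180,300],"tray floor",P[145,519]); boxes(p,P); tray(c,p,True)
f=np.load("top0.npz");ct=optics.camera_params("top");tray(ct,f['p'],False)
# rack foot (bluish grey) mask on plane
H=hsv(p); m=(H[...,0]>105)&(H[...,0]<122)&(H[...,1]>40)&(H[...,1]<110)&(P[...,2]<.02)&(P[...,2]>-.01)&(P[...,0]<.56)&(P[...,1]<.08)&(P[...,1]>-.33)
bl,l=blobs(m,100)
q=P[m][:,:2]; print(H[190,295],H[190,220],len(q),cv2.minAreaRect(q.astype(np.float32)*1000),np.median(P[m][:,2]))
# two-view heights: same box far-end top corner centroids by rays of white label centroid
E
```

```text
table [ 0.4902 -0.3499  0.0014] [ 0.4544 -0.0679  0.0061] tray floor [0.4487 0.304  0.0041]
box 1365 [331.3949 204.433 ] c 479.6519775390625 -29.261009216308594 wh 38.42972946166992 84.03230285644531 81.32339477539062 z [0.0588 0.089 ]
box 1532 [256.8642 205.2063] c 464.0077819824219 -127.52157592773438 wh 39.11941909790039 83.40560913085938 81.08600616455078 z [0.0597 0.0891]
box 1487 [189.31   206.5306] c 450.0174560546875 -226.1211395263672 wh 39.10791778564453 83.9873275756836 80.53499603271484 z [0.0578 0.0892]
tray 4113 [0.4472 0.2985] ((448.5954284667969, 301.28656005859375), (119.03992462158203, 140.57586669921875), 75.65511322021484)
tray 1748 [0.4462 0.3019] ((446.51556396484375, 301.96063232421875), (112.2705307006836, 139.6689910888672), 75.64784240722656)
[109  46 166] [109  45 169] 5521 ((467.3519287109375, -120.40277099609375), (286.1967468261719, 96.49860382080078), 80.92034912109375) 0.00644022039191805
```

Request:
{"name": "drive_tool", "arguments": {"moves": [{"xyz": [-2.9,0.75,2],"twist": 0,"fingers": 80},{"xyz": [-2.9,0.75,2],"twist": 0,"fingers": 80},{"xyz": [0,0,4],"twist": 0,"fingers": 80},{"xyz": [0,0,4],"twist": 0,"fingers": 80},{"xyz": [0,0,2],"twist": 0,"fingers": 80},{"xyz": [0,0,0],"twist": 0,"fingers": 80},{"xyz": [0,0,0],"twist": 0,"fingers": 80}]}}

```text
t: 2.4
ee_pos: [0.4798, -0.0248, 0.1489]
tcp_rot: [-0.001, 0.083, 0.997, 0.0]
force: [-0.1, -1.2, -0.1]
finger_gap: 0.0681
gripper_force: 0.0
```

```bash
cat > look.py <<'E'
from m import *; from workcell import r
def look(n,show=True):
    s=r.observe(); c=optics.camera_params("wrist"); p,d=optics.capture("wrist")
    cv2.imwrite(f"pics/{n}.png",p[...,::-1]); pickle.dump((p,d,c,s),open(n+".pkl","wb"))
    print(s['t'],s['ee_pos'],s['tcp_rot'],s['force'],s['finger_gap']); P=cloud(c,d,True); boxes(p,P); return p,d,c,s,P
E
python3 -c "
from look import *; look('w2')"
```

```text
2.4 [ 0.4798 -0.0248  0.1489] [-0.0011  0.0827  0.9966  0.0001] [-0.1202 -1.2155 -0.1124] 0.06806779540356092
box 3564 [317.7856 195.5466] c 480.24859619140625 -29.28989028930664 wh 38.99147415161133 84.13746643066406 80.67906188964844 z [0.0605 0.0891]
box 3885 [204.66   197.4471] c 464.734130859375 -127.77821350097656 wh 39.93979263305664 83.70279693603516 80.7268295288086 z [0.0583 0.089 ]
box 3079 [116.3037 199.7106] c 450.1920166015625 -225.8113555908203 wh 40.27921676635742 83.52259063720703 81.3130111694336 z [0.0583 0.0889]
```

View pics/w2.png

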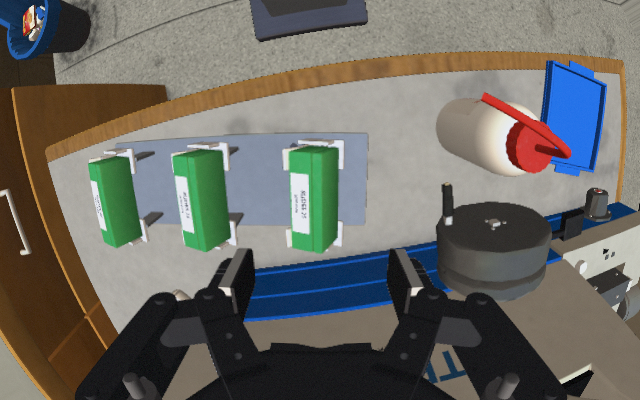

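Request:
{"name": "drive_tool", "arguments": {"moves": [{"xyz": [0,-0.1,3],"twist": 0,"fingers": 80},{"xyz": [0,0,3],"twist": 0,"fingers": 80},{"xyz": [0,0,2],"twist": 0,"fingers": 80},{"xyz": [0,0,1.5],"twist": 0,"fingers": 60},{"xyz": [0,0,0],"twist": 0,"fingers": 50},{"xyz": [0,0,0],"twist": 0,"fingers": 40},{"xyz": [0,0,0],"twist": 0,"fingers": 30},{"xyz": [0,0,0],"twist": 0,"fingers": 25},{"xyz": [0,0,0],"twist": 0,"fingers": 25}], "force": 25}}

```text
t: 3.2
ee_pos: [0.4813, -0.0285, 0.0574]
tcp_rot: [0.002, 0.082, 0.997, -0.002]
force: [-11.6, -30.2, 23.3]
finger_gap: 0.0253
gripper_force: 22.5
```

```bash
python3 -c "
from look import *; look('w3')"
```

```text
3.2 [ 0.4813 -0.0285  0.0574] [ 0.0017  0.082   0.9966 -0.002 ] [-11.6213 -30.2111  23.2951] 0.02531798566227603
box 7305 [326.4552 235.6764] c 481.7624816894531 -25.596160888671875 wh 39.26852798461914 84.68904113769531 81.9969482421875 z [0.0591 0.0907]
box 8023 [160.1676 237.0725] c 464.778076171875 -127.66265869140625 wh 41.165443420410156 83.85961151123047 81.19659423828125 z [0.0577 0.0888]
box 4989 [ 57.5362 233.9753] c 450.6993408203125 -225.716552734375 wh 40.74617385864258 84.55107879638672 80.62918853759766 z [0.0572 0.0887]
```

View pics/w3.png

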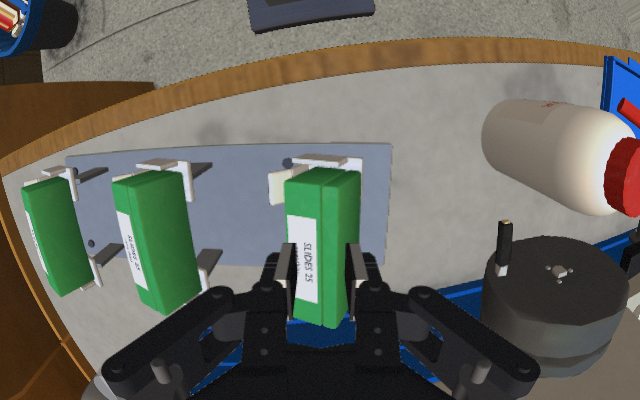

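Request:
{"name": "drive_tool", "arguments": {"moves": [{"xyz": [0,0,-0.4],"twist": 0,"fingers": 20},{"xyz": [0,0,-0.4],"twist": 0,"fingers": 20},{"xyz": [0,0,-0.4],"twist": 0,"fingers": 20},{"xyz": [0,0,0],"twist": 0,"fingers": 20},{"xyz": [0,0,0],"twist": 0,"fingers": 20}], "force": 25}}

```text
t: 3.67
ee_pos: [0.4808, -0.0259, 0.0672]
tcp_rot: [0.001, 0.083, 0.997, -0.0]
force: [0.4, 0.4, 0.3]
finger_gap: 0.0173
gripper_force: 0.0
```

```bash
python3 - <<'E'
from look import *
p,d,c,s,P=look('w4')
def proj(X):
    v=rot(c['rotation']).inv().apply(np.array(X)-c['position']); th=np.arctan2(np.hypot(v[0],v[1]),-v[2]); k=th/np.hypot(v[0],v[1])
    return c['cx']+c['fx']*k*v[0], c['cy']-c['fy']*k*v[1]
e=s['ee_pos']; print("tcp px",proj(e),"grasp px",proj(e+[0,0,.019]))
# cross-section of box in rack frame
ry=np.array([.158,.987]); rx=np.array([.987,-.158])
H=hsv(p); q=P[170:340,270:380].reshape(-1,3); hh=H[170:340,270:380].reshape(-1,3)
k=(q[:,2]>.03)&(q[:,2]<.2)&(hh[:,0]>50)&(hh[:,0]<80)&(hh[:,1]>100); q=q[k]
a=(q[:,:2]-[.4802,-.0293])@np.c_[rx,ry]
sel=abs(a[:,0]+.032)<.006
o=np.c_[a[sel,1],q[sel,2]]*1000; o=o[np.argsort(o[:,0])]; print(o[::max(1,len(o)//25)])
E
```

```text
3.6667 [ 0.4808 -0.0259  0.0672] [ 0.0009  0.0826  0.9966 -0.0001] [0.3948 0.3552 0.2688] 0.01727210448404049
box 6342 [321.6019 226.7047] c 481.47528076171875 -26.164344787597656 wh 39.23115158081055 84.156005859375 82.36544036865234 z [0.0587 0.0905]
box 7353 [163.6347 232.4565] c 465.1393127441406 -127.71160888671875 wh 40.748207092285156 84.42257690429688 80.7872085571289 z [0.0578 0.0888]
box 4693 [ 63.1163 230.5112] c 450.5447692871094 -226.21421813964844 wh 41.70164489746094 84.25970458984375 80.49224090576172 z [0.0575 0.0887]
tcp px (np.float64(319.26503668780003), np.float64(238.37775911792653)) grasp px (np.float64(319.10797396581086), np.float64(253.774593172172))
[[-16.7348  77.806 ]
 [-15.0723  79.6678]
 [-13.5137  79.0087]
 [-11.8538  81.1254]
 [-10.238   81.1432]
 [ -8.7543  81.7788]
 [ -7.1965  82.2591]
 [ -5.7641  85.0016]
 [ -4.2864  83.7444]
 [ -2.7868  84.7486]
 [ -1.3189  85.4018]
 [  0.1479  86.1709]
 [  1.5893  84.0769]
 [  2.7358  87.429 ]
 [  4.1844  88.4803]
 [  5.6271  89.4167]
 [  7.0613  91.637 ]
 [  8.061   90.0556]
 [  9.5392  89.6019]
 [ 11.1307  85.0744]
 [ 12.3427  82.161 ]
 [ 14.0548  78.9995]
 [ 15.8293  75.385 ]
 [ 17.8316  70.2651]
 [ 19.7313  66.7626]]
```

Request:
{"name": "drive_tool", "arguments": {"moves": [{"xyz": [0,0,0],"twist": 0,"fingers": 80},{"xyz": [0,0,0],"twist": 0,"fingers": 80},{"xyz": [0,0,0],"twist": 0,"fingers": 80},{"xyz": [0,0,0],"twist": 0,"fingers": 80},{"xyz": [0,-0.1,1],"twist": 0,"fingers": 80},{"xyz": [0,0,1],"twist": 0,"fingers": 80},{"xyz": [0,0,0.6],"twist": 0,"fingers": 80},{"xyz": [0,0,0],"twist": 0,"fingers": 60},{"xyz": [0,0,0],"twist": 0,"fingers": 50},{"xyz": [0,0,0],"twist": 0,"fingers": 45}], "force": 25}}

```text
t: 4.55
ee_pos: [0.48, -0.0272, 0.0405]
tcp_rot: [0.0, 0.082, 0.997, -0.0]
force: [-4.2, -7.9, 6.3]
finger_gap: 0.0387
gripper_force: 4.1
```

Request:
{"name": "drive_tool", "arguments": {"moves": [{"xyz": [0,0,0],"twist": 0,"fingers": 40},{"xyz": [0,0,0],"twist": 0,"fingers": 40},{"xyz": [0,0,0],"twist": 0,"fingers": 40}]}}

```text
t: 4.8
ee_pos: [0.48, -0.0275, 0.041]
tcp_rot: [0.0, 0.083, 0.997, -0.0]
force: [-4.1, -9.0, 8.9]
finger_gap: 0.0365
gripper_force: 22.5
```

```bash
cat >> look.py <<'E'
ry=np.array([.158,.987]); rx=np.array([.987,-.158])
def sect(p,P,c0,x0=-.032,dx=.006,n=12):
    H=hsv(p); q=P.reshape(-1,3); hh=H.reshape(-1,3)
    a=(q[:,:2]-c0)@np.c_[rx,ry]
    k=(q[:,2]>.045)&(q[:,2]<.2)&(hh[:,0]>50)&(hh[:,0]<80)&(hh[:,1]>100)&(abs(a[:,0]-x0)<dx)&(abs(a[:,1])<.04)
    o=np.c_[a[k,1],q[k,2]]*1000; o=o[np.argsort(o[:,0])]; print(o[::max(1,len(o)//n)].tolist() and np.round(o[::max(1,len(o)//n)],1).tolist())
E
python3 - <<'E'
from look import *
p,d,c,s,P=look('w5'); sect(p,P,[.4802,-.0293])
E
```

```text
4.8 [ 0.48   -0.0275  0.041 ] [ 0.0003  0.0825  0.9966 -0.0004] [-4.1332 -9.022   8.8631] 0.03651515868801915
box 9332 [326.1493 252.3746] c 482.1461181640625 -26.173545837402344 wh 39.98548889160156 84.99614715576172 80.79764556884766 z [0.058  0.0906]
box 8534 [145.2792 246.0537] c 467.23309326171875 -111.99187469482422 wh 71.1384506225586 84.18627166748047 81.35101318359375 z [0.0577 0.0889]
box 5349 [ 43.4412 244.8504] c 450.27801513671875 -224.74298095703125 wh 40.46842956542969 83.6941146850586 79.36454772949219 z [0.0569 0.0887]
[[-16.0, 78.2], [-12.7, 80.3], [-9.5, 81.2], [-6.4, 83.0], [-3.4, 84.1], [-0.4, 85.8], [2.5, 85.9], [5.0, 88.2], [7.8, 89.7], [10.4, 88.8], [13.9, 80.4], [18.0, 72.4], [22.9, 61.1]]
```

Request:
{"name": "drive_tool", "arguments": {"moves": [{"xyz": [0,0,-0.3],"twist": 0,"fingers": 35},{"xyz": [0,0,-0.5],"twist": 0,"fingers": 30},{"xyz": [0,0,-0.8],"twist": 0,"fingers": 20},{"xyz": [0,0,-1],"twist": 0,"fingers": 20},{"xyz": [0,0,-1],"twist": 0,"fingers": 20},{"xyz": [0,0,-0.8],"twist": 0,"fingers": 20},{"xyz": [0,0,0],"twist": 0,"fingers": 20},{"xyz": [0,0,0],"twist": 0,"fingers": 20}]}}

```text
t: 5.52
ee_pos: [0.4803, -0.0268, 0.0847]
tcp_rot: [0.001, 0.083, 0.997, -0.0]
force: [-0.5, 0.8, -1.3]
finger_gap: 0.0315
gripper_force: 23.4
```

```bash
python3 - <<'E'
from look import *
p,d,c,s,P=look('w6'); sect(p,P,[.4802,-.0293]); print(r.observe()['force'],r.observe()['torque'])
E
```

```text
5.5167 [ 0.4803 -0.0268  0.0847] [ 0.0006  0.0826  0.9966 -0.0001] [-0.502   0.7823 -1.3353] 0.03147625122197841
box 6354 [176.0933 223.2014] c 464.7593078613281 -127.33683013916016 wh 39.98369598388672 83.7577896118164 81.30609893798828 z [0.0582 0.0889]
box 4331 [ 77.1591 222.8945] c 450.62176513671875 -225.11517333984375 wh 40.329627990722656 83.92200469970703 80.93497467041016 z [0.0578 0.0889]
box 7516 [325.924  248.6571] c 506.25140380859375 -29.598953247070312 wh 35.800315856933594 132.89068603515625 80.27091217041016 z [0.0956 0.1285]
[[-12.7, 120.5], [-9.8, 123.0], [-7.1, 123.1], [-4.4, 123.0], [-1.7, 123.7], [0.9, 124.2], [3.2, 126.0], [5.7, 125.6], [8.3, 125.3], [10.8, 127.0], [13.2, 128.3], [16.1, 123.8], [21.6, 99.5]]
[ 0.963  -0.4214 -1.8319] [ 0.0293 -0.0373 -0.0196]
```

View pics/w6.png

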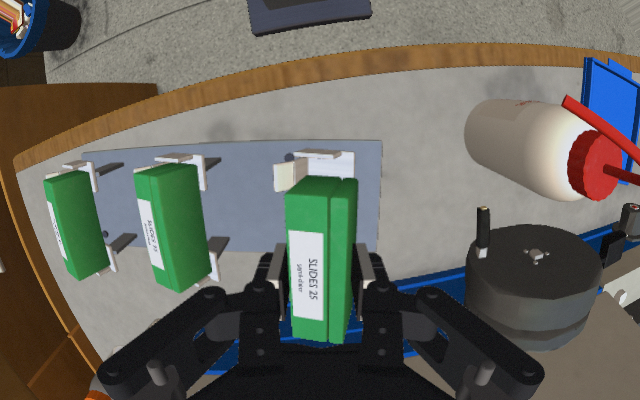

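Request:
{"name": "drive_tool", "arguments": {"moves": [{"xyz": [0,-0.1,1],"twist": 0,"fingers": 20},{"xyz": [0,-0.1,1],"twist": 0,"fingers": 20},{"xyz": [0,-0.1,1],"twist": 0,"fingers": 20},{"xyz": [0,0,0.5],"twist": 0,"fingers": 20},{"xyz": [0,0,0.4],"twist": 0,"fingers": 40},{"xyz": [0,0,0],"twist": 0,"fingers": 60},{"xyz": [0,0,0],"twist": 0,"fingers": 80},{"xyz": [0,0,0],"twist": 0,"fingers": 80},{"xyz": [0,0,0],"twist": 0,"fingers": 80}]}}

```text
t: 6.32
ee_pos: [0.4797, -0.0298, 0.0455]
tcp_rot: [0.0, 0.083, 0.997, -0.0]
force: [-0.2, -0.6, 0.8]
finger_gap: 0.0683
gripper_force: 0.0
```

```bash
python3 - <<'E'
from look import *
p,d,c,s,P=look('w7'); sect(p,P,[.4802,-.0293])
E
```

```text
6.3167 [ 0.4797 -0.0298  0.0455] [ 0.0003  0.0827  0.9966 -0.    ] [-0.2287 -0.569   0.8041] 0.0683387587546221
box 8950 [323.9482 247.4771] c 481.26873779296875 -29.536014556884766 wh 39.64421081542969 85.16026306152344 80.55747985839844 z [0.0569 0.0889]
box 7635 [151.8684 237.1312] c 466.2580871582031 -111.41445922851562 wh 71.8130111694336 81.92890930175781 81.49026489257812 z [0.0575 0.0891]
box 5311 [ 48.9168 242.5323] c 450.5692443847656 -225.04331970214844 wh 40.332149505615234 83.91867065429688 81.16837310791016 z [0.0571 0.0887]
[[-19.6, 76.1], [-16.1, 78.8], [-12.9, 79.2], [-9.7, 82.3], [-6.8, 83.5], [-3.8, 84.9], [-1.1, 86.4], [1.5, 87.2], [4.4, 88.4], [7.1, 86.4], [10.5, 79.2], [14.5, 69.8], [19.1, 59.6]]
```

Request:
{"name": "drive_tool", "arguments": {"moves": [{"xyz": [0,0,-3],"twist": 0,"fingers": 80},{"xyz": [0,0,-4],"twist": 0,"fingers": 80},{"xyz": [0,-3.25,-0.5],"twist": 0,"fingers": 80},{"xyz": [-0.1,-3.25,0],"twist": 0,"fingers": 80},{"xyz": [0,-3.25,0],"twist": 0,"fingers": 80},{"xyz": [0,0,3],"twist": 0,"fingers": 80},{"xyz": [0,0,3],"twist": 0,"fingers": 80},{"xyz": [0,0,1.95],"twist": 0,"fingers": 80},{"xyz": [0,0,0],"twist": 0,"fingers": 60},{"xyz": [0,0,0],"twist": 0,"fingers": 50}]}}

```text
t: 7.2
ee_pos: [0.464, -0.126, 0.0406]
tcp_rot: [-0.001, 0.083, 0.997, 0.0]
force: [-2.4, -5.0, 2.8]
finger_gap: 0.045
gripper_force: 3.5
```

Request:
{"name": "drive_tool", "arguments": {"moves": [{"xyz": [0,0,0],"twist": 0,"fingers": 45},{"xyz": [0,0,0],"twist": 0,"fingers": 40},{"xyz": [0,0,0],"twist": 0,"fingers": 40},{"xyz": [0,0,0],"twist": 0,"fingers": 40}]}}

```text
t: 7.53
ee_pos: [0.4652, -0.1267, 0.0426]
tcp_rot: [0.001, 0.082, 0.997, -0.001]
force: [-3.7, -6.6, 4.0]
finger_gap: 0.0355
gripper_force: 22.5
```

Request:
{"name": "drive_tool", "arguments": {"moves": [{"xyz": [0,0,-0.3],"twist": 0,"fingers": 35},{"xyz": [0,0,-0.5],"twist": 0,"fingers": 30},{"xyz": [0,0,-0.8],"twist": 0,"fingers": 20},{"xyz": [0,0,-1],"twist": 0,"fingers": 20},{"xyz": [0,0,-1],"twist": 0,"fingers": 20},{"xyz": [0,0,-0.8],"twist": 0,"fingers": 20},{"xyz": [0,0,0],"twist": 0,"fingers": 20},{"xyz": [0,0,0],"twist": 0,"fingers": 20}]}}

```text
t: 8.2
ee_pos: [0.4648, -0.1262, 0.0854]
tcp_rot: [0.001, 0.083, 0.997, -0.0]
force: [-0.6, -0.1, -1.5]
finger_gap: 0.0317
gripper_force: 23.2
```

```bash
python3 - <<'E'
from look import *
p,d,c,s,P=look('w8'); sect(p,P,[.4648,-.1277]); print(r.observe()['force'],r.observe()['torque'])
E
```

```text
8.2 [ 0.4648 -0.1262  0.0854] [ 0.0007  0.0826  0.9966 -0.0002] [-0.5691 -0.0788 -1.4612] 0.03169836103436646
box 3560 [465.366  220.1778] c 480.492919921875 -32.14738845825195 wh 35.414485931396484 84.33124542236328 81.02872467041016 z [0.0568 0.0889]
box 6303 [177.3844 223.9278] c 450.415283203125 -226.333740234375 wh 40.08071517944336 84.50247192382812 80.64900207519531 z [0.0582 0.0889]
box 7763 [326.6016 247.1104] c 498.12042236328125 -129.49855041503906 wh 35.85231399536133 149.41610717773438 80.3946304321289 z [0.097  0.1292]
[[-13.8, 120.0], [-10.8, 122.7], [-8.0, 123.0], [-5.3, 123.5], [-2.6, 124.7], [0.1, 125.9], [2.6, 126.1], [5.2, 125.0], [7.7, 127.5], [10.2, 128.4], [12.7, 128.4], [16.2, 119.3], [21.2, 102.9]]
[-0.7088  0.4184 -1.5889] [ 0.012  -0.0064  0.084 ]
```

Request:
{"name": "drive_tool", "arguments": {"moves": [{"xyz": [0,-0.1,1],"twist": 0,"fingers": 20},{"xyz": [0,-0.1,1],"twist": 0,"fingers": 20},{"xyz": [0,-0.1,1],"twist": 0,"fingers": 20},{"xyz": [0,0,0.5],"twist": 0,"fingers": 20},{"xyz": [0,0,0.4],"twist": 0,"fingers": 40},{"xyz": [0,0,0],"twist": 0,"fingers": 60},{"xyz": [0,0,0],"twist": 0,"fingers": 80},{"xyz": [0,0,0],"twist": 0,"fingers": 80},{"xyz": [0,0,0],"twist": 0,"fingers": 80}]}}

```text
t: 9.0
ee_pos: [0.4641, -0.1291, 0.046]
tcp_rot: [0.0, 0.083, 0.997, -0.0]
force: [-0.7, 1.2, 0.9]
finger_gap: 0.0685
gripper_force: 0.0
```

```bash
python3 - <<'E'
from look import *
p,d,c,s,P=look('w9'); sect(p,P,[.4648,-.1277])
E
```

```text
9.0 [ 0.4641 -0.1291  0.046 ] [ 0.0003  0.0826  0.9966 -0.0001] [-0.6927  1.2373  0.894 ] 0.0685158831528589
box 8886 [325.1    245.8517] c 464.79205322265625 -128.0189208984375 wh 39.4997673034668 84.58378601074219 80.98506927490234 z [0.0574 0.0888]
box 4373 [499.9097 227.4878] c 472.13958740234375 -45.12350082397461 wh 55.297760009765625 79.99952697753906 72.39570617675781 z [0.0524 0.089 ]
box 7508 [153.238  237.4176] c 450.7635803222656 -210.38070678710938 wh 71.46162414550781 79.75213623046875 81.14087677001953 z [0.0571 0.089 ]
[[-20.2, 75.9], [-16.5, 78.6], [-13.4, 80.7], [-10.3, 81.6], [-7.3, 82.8], [-4.3, 83.7], [-1.6, 84.8], [1.4, 87.1], [3.9, 88.0], [6.6, 86.3], [10.1, 79.5], [14.2, 69.5], [18.7, 61.2]]
```

Reseated cleanly. Now the right one.

Request:
{"name": "drive_tool", "arguments": {"moves": [{"xyz": [0,0,-3],"twist": 0,"fingers": 80},{"xyz": [0,0,-4],"twist": 0,"fingers": 80},{"xyz": [0,-3.2,-0.5],"twist": 0,"fingers": 80},{"xyz": [-0.15,-3.2,0],"twist": 0,"fingers": 80},{"xyz": [0,-3.2,0],"twist": 0,"fingers": 80},{"xyz": [0,0,3],"twist": 0,"fingers": 80},{"xyz": [0,0,3],"twist": 0,"fingers": 80},{"xyz": [0,0,1.95],"twist": 0,"fingers": 80},{"xyz": [0,0,0],"twist": 0,"fingers": 60},{"xyz": [0,0,0],"twist": 0,"fingers": 50}]}}

```text
t: 9.88
ee_pos: [0.4492, -0.2239, 0.0411]
tcp_rot: [-0.001, 0.083, 0.997, 0.0]
force: [-8.0, -16.2, 13.2]
finger_gap: 0.045
gripper_force: 9.0
```

Request:
{"name": "drive_tool", "arguments": {"moves": [{"xyz": [0,0,0],"twist": 0,"fingers": 45},{"xyz": [0,0,0],"twist": 0,"fingers": 40},{"xyz": [0,0,0],"twist": 0,"fingers": 40},{"xyz": [0,0,0],"twist": 0,"fingers": 40}], "force": 30}}

```text
t: 10.22
ee_pos: [0.4507, -0.2256, 0.0436]
tcp_rot: [0.002, 0.082, 0.997, -0.002]
force: [-6.1, -11.3, 11.7]
finger_gap: 0.0349
gripper_force: 27.7
```

Request:
{"name": "drive_tool", "arguments": {"moves": [{"xyz": [0,0,-0.3],"twist": 0,"fingers": 35},{"xyz": [0,0,-0.5],"twist": 0,"fingers": 30},{"xyz": [0,0,-0.8],"twist": 0,"fingers": 20},{"xyz": [0,0,-1],"twist": 0,"fingers": 20},{"xyz": [0,0,-1],"twist": 0,"fingers": 20},{"xyz": [0,0,-0.8],"twist": 0,"fingers": 20},{"xyz": [0,0,0],"twist": 0,"fingers": 20},{"xyz": [0,0,0],"twist": 0,"fingers": 20}]}}

```text
t: 10.88
ee_pos: [0.4499, -0.2242, 0.0858]
tcp_rot: [0.001, 0.083, 0.997, -0.0]
force: [-0.3, -0.8, -4.0]
finger_gap: 0.0307
gripper_force: 28.4
```

```bash
python3 - <<'E'
from look import *
p,d,c,s,P=look('w10'); sect(p,P,[.4504,-.2258]); print(r.observe()['force'],r.observe()['torque'])
E
```

```text
10.8833 [ 0.4499 -0.2242  0.0858] [ 0.0005  0.0827  0.9966 -0.0003] [-0.2591 -0.8002 -3.9813] 0.030736296935798657
box 3554 [464.2893 218.3351] c 464.3121032714844 -130.42543029785156 wh 36.81747817993164 84.2947769165039 80.394775390625 z [0.0577 0.0889]
box 3104 [562.4646 217.5387] c 480.21240234375 -34.214717864990234 wh 35.41269302368164 84.75587463378906 79.03179168701172 z [0.0484 0.0886]
box 7304 [326.3223 245.7303] c 451.9522705078125 -222.2681884765625 wh 35.24415969848633 85.03286743164062 80.4922103881836 z [0.0955 0.1276]
[[-13.2, 120.0], [-10.4, 122.7], [-7.7, 122.4], [-5.2, 122.7], [-2.5, 123.9], [0.1, 124.2], [2.7, 124.9], [5.3, 125.5], [7.8, 126.3], [10.1, 126.0], [12.6, 127.4], [15.7, 122.2], [21.7, 95.9]]
[-0.0498  0.7627 -4.0069] [ 0.0389 -0.0061 -0.0353]
```

Request:
{"name": "drive_tool", "arguments": {"moves": [{"xyz": [0,0,-1.5],"twist": 0,"fingers": 20},{"xyz": [0,0,-2.5],"twist": 0,"fingers": 20},{"xyz": [1,0,-3],"twist": 0,"fingers": 20},{"xyz": [1,0,-3],"twist": 0,"fingers": 20},{"xyz": [1,0,-3],"twist": 0,"fingers": 20},{"xyz": [1,0,-2.5],"twist": 0,"fingers": 20},{"xyz": [1,1,-1],"twist": 0,"fingers": 20},{"xyz": [0.3,2,0],"twist": 0,"fingers": 20},{"xyz": [0.5,3,0],"twist": 0,"fingers": 20},{"xyz": [0.5,3,0],"twist": 0,"fingers": 20}]}}

```text
t: 11.77
ee_pos: [0.4017, -0.1242, 0.2498]
tcp_rot: [-0.0, 0.084, 0.997, 0.0]
force: [0.7, 0.0, -2.9]
finger_gap: 0.0296
gripper_force: 29.4
```

Request:
{"name": "drive_tool", "arguments": {"moves": [{"xyz": [0.5,3,0],"twist": 0,"fingers": 20},{"xyz": [0.5,3,0],"twist": 0,"fingers": 20},{"xyz": [0.5,3,0],"twist": 0,"fingers": 20},{"xyz": [0.5,3,0],"twist": 0,"fingers": 20},{"xyz": [0.5,3,0],"twist": 0,"fingers": 20},{"xyz": [0.5,3,0],"twist": 0,"fingers": 20},{"xyz": [0.5,3,0],"twist": 0,"fingers": 20},{"xyz": [0.5,3,0],"twist": 0,"fingers": 20},{"xyz": [0.5,3,0],"twist": 0,"fingers": 20},{"xyz": [0.5,3,0],"twist": 0,"fingers": 20}]}}

```text
t: 12.6
ee_pos: [0.4017, 0.1807, 0.2496]
tcp_rot: [-0.001, 0.083, 0.997, -0.0]
force: [1.2, -0.4, -3.8]
finger_gap: 0.0298
gripper_force: 29.4
```

Request:
{"name": "drive_tool", "arguments": {"moves": [{"xyz": [0.5,3,0],"twist": 0,"fingers": 20},{"xyz": [0.4,3,0],"twist": 0,"fingers": 20},{"xyz": [0,3,0],"twist": 0,"fingers": 20},{"xyz": [0,2,0],"twist": 0.045,"fingers": 20},{"xyz": [0,1,0],"twist": 0.045,"fingers": 20},{"xyz": [0,0,0],"twist": 0,"fingers": 20}]}}

```text
t: 13.1
ee_pos: [0.4136, 0.3008, 0.2492]
tcp_rot: [-0.001, 0.128, 0.992, -0.0]
force: [-0.4, -0.1, -3.5]
finger_gap: 0.0296
gripper_force: 29.5
```

```bash
python3 - <<'E'
from look import *
p,d,c,s,P=look('w11'); tray(c,p,True)
print("tray floor",[np.round(P[v,u],4) for v,u in ((150,240),(150,420))])
E
```

```text
13.1 [0.4136 0.3008 0.2492] [-0.0006  0.1278  0.9918 -0.0002] [-0.3619 -0.092  -3.4673] 0.029631544029715635
box 995 [ 82.2714 267.3779] c 463.94793701171875 -125.8415298461914 wh 40.7537841796875 82.87703704833984 79.71247863769531 z [0.0583 0.089 ]
box 1190 [124.2244 269.2874] c 480.20892333984375 -28.36348533630371 wh 40.25907897949219 83.6734848022461 81.70702362060547 z [0.0586 0.0891]
tray 4079 [0.4251 0.3205] ((444.9354248046875, 306.7098083496094), (110.8961181640625, 130.45614624023438), 75.61347198486328)
tray floor [array([0.3729, 0.1971, 0.0004]), array([ 0.4355,  0.4394, -0.0008])]
```

View pics/w11.png

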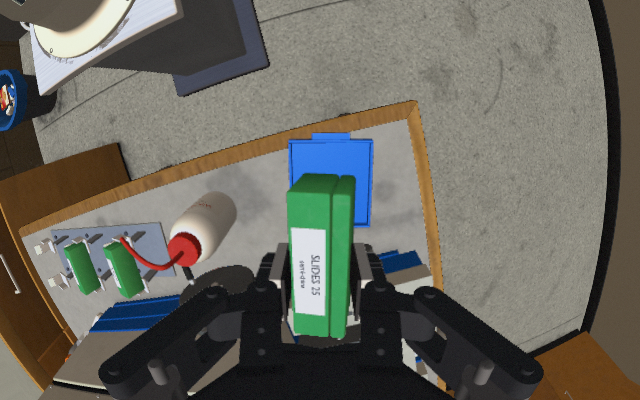

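Request:
{"name": "drive_tool", "arguments": {"moves": [{"xyz": [-1.6,0.35,0],"twist": 0,"fingers": 20},{"xyz": [-1.6,0.35,0],"twist": 0,"fingers": 20},{"xyz": [0,0,2],"twist": 0,"fingers": 20},{"xyz": [0,0,3],"twist": 0,"fingers": 20},{"xyz": [0,0,3],"twist": 0,"fingers": 20},{"xyz": [0,0,3],"twist": 0,"fingers": 20},{"xyz": [0,0,3],"twist": 0,"fingers": 20},{"xyz": [0,0,3],"twist": 0,"fingers": 20},{"xyz": [0,0,2],"twist": 0,"fingers": 20},{"xyz": [0,0,0],"twist": 0,"fingers": 20}]}}

```text
t: 13.98
ee_pos: [0.444, 0.2955, 0.0566]
tcp_rot: [-0.003, 0.127, 0.992, -0.002]
force: [-1.4, -1.7, -3.9]
finger_gap: 0.0295
gripper_force: 29.7
```

```bash
python3 - <<'E'
from look import *
p,d,c,s,P=look('w12')
yt=np.array([.2483,.9687]); xt=np.array([.9687,-.2483])
H=hsv(p); q=P.reshape(-1,3); hh=H.reshape(-1,3); a=(q[:,:2]-[.4475,.3015])@np.c_[xt,yt]
g=(hh[:,0]>50)&(hh[:,0]<80)&(hh[:,1]>100)&(abs(a).max(1)<.07)&(q[:,2]>.03)
print("x ext",np.percentile(a[g,0],[1,99]))
k=g&(abs(a[:,0]+.03)<.006); o=np.c_[a[k,1],q[k,2]]*1000; o=o[np.argsort(o[:,0])]; print(np.round(o[::len(o)//14],1).tolist())
b=(hh[:,0]>103)&(hh[:,0]<125)&(hh[:,1]>150)&(hh[:,2]>60)&(abs(a).max(1)<.1)&(q[:,2]>.009)&(q[:,2]<.03)
print("rim x,y ext",np.percentile(a[b],[1,99],axis=0))
E
```

```text
13.9833 [0.444  0.2955 0.0566] [-0.0028  0.1272  0.9919 -0.002 ] [-1.4475 -1.6761 -3.8852] 0.029539879196349685
box 6812 [325.4401 244.5179] c 446.12481689453125 296.9158020019531 wh 33.12034225463867 84.80915832519531 75.80557250976562 z [0.0649 0.0968]
box 2316 [ 21.4046 322.3208] c 473.4263610839844 1.9656829833984375 wh 75.05853271484375 271.5723876953125 1.954575777053833 z [0.0527 0.0889]
x ext [-0.0422  0.0399]
[[-20.8, 90.9], [-18.4, 91.4], [-16.2, 92.5], [-13.9, 92.5], [-11.7, 93.1], [-9.5, 93.6], [-7.5, 95.1], [-5.4, 94.3], [-3.2, 95.3], [-1.4, 93.9], [0.7, 95.7], [2.5, 96.7], [4.4, 95.5], [6.4, 95.7], [10.2, 79.9]]
rim x,y ext [[-0.0691 -0.0505]
 [ 0.0594  0.0599]]
```

View pics/w12.png

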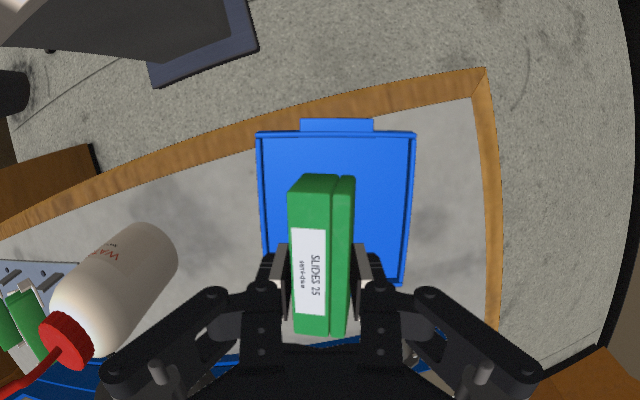

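Request:
{"name": "drive_tool", "arguments": {"moves": [{"xyz": [0,0.3,1.5],"twist": 0,"fingers": 20},{"xyz": [0,0.2,1.5],"twist": 0,"fingers": 20},{"xyz": [0,0,1],"twist": 0,"fingers": 20},{"xyz": [0,0,0.5],"twist": 0,"fingers": 20},{"xyz": [0,0,0.1],"twist": 0,"fingers": 20},{"xyz": [0,0,0.1],"twist": 0,"fingers": 20},{"xyz": [0,0,0],"twist": 0,"fingers": 20}]}}

```text
t: 14.62
ee_pos: [0.4481, 0.3026, 0.0139]
tcp_rot: [0.0, 0.127, 0.992, 0.0]
force: [-0.1, -0.6, -3.4]
finger_gap: 0.0292
gripper_force: 29.7
```

Request:
{"name": "drive_tool", "arguments": {"moves": [{"xyz": [0,0,0.1],"twist": 0,"fingers": 20},{"xyz": [0,0,0.1],"twist": 0,"fingers": 20},{"xyz": [0,0,0],"twist": 0,"fingers": 20}]}}

```text
t: 14.87
ee_pos: [0.4478, 0.3025, 0.0113]
tcp_rot: [0.0, 0.127, 0.992, 0.0]
force: [0.4, -0.4, -3.5]
finger_gap: 0.0291
gripper_force: 29.7
```

```bash
cat > tr.py <<'E'
from look import *
def tr(n):
    p,d,c,s,P=look(n)
    yt=np.array([.2483,.9687]); xt=np.array([.9687,-.2483])
    H=hsv(p); q=P.reshape(-1,3); hh=H.reshape(-1,3); a=(q[:,:2]-[.4475,.3015])@np.c_[xt,yt]
    g=(hh[:,0]>50)&(hh[:,0]<80)&(hh[:,1]>100)&(abs(a).max(1)<.07)&(q[:,2]>.015)
    print("x ext",np.percentile(a[g,0],[1,99]))
    k=g&(abs(a[:,0]+.03)<.006); o=np.c_[a[k,1],q[k,2]]*1000; o=o[np.argsort(o[:,0])]; print(np.round(o[::len(o)//14],1).tolist())
E
python3 -c "
from tr import *; tr('w13')"
```

```text
14.8667 [0.4478 0.3025 0.0113] [0.0001 0.1274 0.9919 0.0001] [ 0.3708 -0.3797 -3.4624] 0.02908585256093402
box 6449 [325.3982 247.8319] c 430.3690185546875 307.24310302734375 wh 29.944381713867188 123.1277847290039 75.82841491699219 z [0.0453 0.0516]
x ext [-0.0405  0.0415]
[[-13.2, 45.3], [-10.8, 47.4], [-8.7, 47.4], [-6.6, 48.8], [-4.4, 48.0], [-2.3, 48.8], [-0.4, 48.5], [1.8, 48.2], [4.0, 50.1], [5.8, 48.9], [7.9, 49.8], [10.0, 50.8], [11.9, 50.3], [14.0, 50.4], [17.8, 34.6]]
```

Request:
{"name": "drive_tool", "arguments": {"moves": [{"xyz": [0,0,0.2],"twist": 0,"fingers": 20},{"xyz": [0,0,0.2],"twist": 0,"fingers": 20},{"xyz": [0,0,0.1],"twist": 0,"fingers": 20},{"xyz": [0,0,0],"twist": 0,"fingers": 20}]}}

```text
t: 15.25
ee_pos: [0.4475, 0.3024, 0.0058]
tcp_rot: [-0.0, 0.127, 0.992, -0.0]
force: [-0.0, 0.3, -3.4]
finger_gap: 0.0296
gripper_force: 29.7
```

Request:
{"name": "drive_tool", "arguments": {"moves": [{"xyz": [0,0,0.1],"twist": 0,"fingers": 20},{"xyz": [0,0,0],"twist": 0,"fingers": 20}]}}

```text
t: 15.42
ee_pos: [0.4477, 0.3025, 0.0051]
tcp_rot: [-0.0, 0.127, 0.992, -0.0]
force: [-0.1, -0.6, -3.2]
finger_gap: 0.0298
gripper_force: 29.7
```

```bash
python3 -c "
from tr import *; tr('w14')"
```

```text
15.4167 [0.4477 0.3025 0.0051] [-0.0001  0.1274  0.9918 -0.    ] [-0.1041 -0.6147 -3.1728] 0.029777960548636774
box 6219 [325.1875 250.3891] c 427.3680114746094 308.64691162109375 wh 28.953393936157227 116.733642578125 75.42596435546875 z [0.045  0.1702]
x ext [-0.0405  0.0413]
[[-13.1, 40.1], [-10.8, 40.8], [-8.7, 40.9], [-6.6, 41.1], [-4.5, 42.9], [-2.3, 41.1], [-0.4, 42.8], [1.7, 43.1], [3.9, 43.1], [5.7, 43.2], [7.9, 44.5], [10.0, 44.2], [11.9, 43.9], [14.0, 45.0], [17.7, 28.4]]
```

Request:
{"name": "drive_tool", "arguments": {"moves": [{"xyz": [0,0,0.1],"twist": 0,"fingers": 20},{"xyz": [0,0,0],"twist": 0,"fingers": 20}], "force": 20}}

```text
t: 15.63
ee_pos: [0.4479, 0.3029, 0.0045]
tcp_rot: [0.0, 0.127, 0.992, 0.0]
force: [-1.5, 2.4, 3.0]
finger_gap: 0.0295
gripper_force: 27.5
```

Request:
{"name": "drive_tool", "arguments": {"moves": [{"xyz": [0,0,0.1],"twist": 0,"fingers": 30},{"xyz": [0,0,0],"twist": 0,"fingers": 33},{"xyz": [0,0,0],"twist": 0,"fingers": 35},{"xyz": [0,0,0],"twist": 0,"fingers": 37},{"xyz": [0,0,0],"twist": 0,"fingers": 39},{"xyz": [0,0,0],"twist": 0,"fingers": 42},{"xyz": [0,0,0],"twist": 0,"fingers": 45},{"xyz": [0,0,0],"twist": 0,"fingers": 45}]}}

```text
t: 16.3
ee_pos: [0.4476, 0.3024, 0.0031]
tcp_rot: [-0.0, 0.127, 0.992, -0.0]
force: [0.1, -0.6, 0.1]
finger_gap: 0.0382
gripper_force: 0.0
```

```bash
python3 -c "
from tr import *; tr('w15')"
```

```text
16.3 [0.4476 0.3024 0.0031] [-0.0001  0.1274  0.9918 -0.0001] [ 0.1227 -0.6277  0.1464] 0.038184420585069975
box 5821 [334.2561 250.9717] c 370.864990234375 323.3513488769531 wh 0.0 0.0 0.0 z [0.1683 0.1683]
x ext [-0.0403  0.0414]
[[-8.1, 39.1], [-5.9, 40.1], [-3.8, 40.4], [-2.0, 40.7], [0.2, 40.0], [2.0, 41.2], [3.8, 39.5], [6.0, 40.8], [8.2, 40.4], [10.0, 39.9], [12.1, 39.9], [14.0, 39.6], [16.0, 40.3], [17.9, 40.3], [20.0, 40.3]]
```

Request:
{"name": "drive_tool", "arguments": {"moves": [{"xyz": [0,0.3,0],"twist": 0,"fingers": 55},{"xyz": [0,0.2,0],"twist": 0,"fingers": 60},{"xyz": [0,0,0],"twist": 0,"fingers": 60},{"xyz": [0,0,0],"twist": 0,"fingers": 60},{"xyz": [0,0,-1],"twist": 0,"fingers": 60},{"xyz": [0,0,-2],"twist": 0,"fingers": 60},{"xyz": [0,0,-3],"twist": 0,"fingers": 60},{"xyz": [0,0,-3],"twist": 0,"fingers": 60},{"xyz": [0,0,-3],"twist": 0,"fingers": 60},{"xyz": [0,0,-3],"twist": 0,"fingers": 60}]}}

```text
t: 17.18
ee_pos: [0.4486, 0.3071, 0.1554]
tcp_rot: [0.0, 0.127, 0.992, 0.0]
force: [1.0, 0.2, -0.1]
finger_gap: 0.0512
gripper_force: 0.0
```

Request:
{"name": "drive_tool", "arguments": {"moves": [{"xyz": [0,0,-3],"twist": 0,"fingers": 60},{"xyz": [2.5,0,-3],"twist": 0,"fingers": 60},{"xyz": [2.5,0,-3],"twist": 0,"fingers": 60},{"xyz": [0,0,0],"twist": 0,"fingers": 60},{"xyz": [0,0,0],"twist": 0,"fingers": 60}]}}

```text
t: 17.6
ee_pos: [0.4002, 0.3205, 0.2454]
tcp_rot: [0.001, 0.127, 0.992, 0.001]
force: [1.1, 0.3, -0.9]
finger_gap: 0.0515
gripper_force: 0.0
```

```bash
python3 - <<'E'
from tr import *
tr('w16'); p,d,c,s=pickle.load(open('w16.pkl','rb')); tray(c,p,True)
p,d=optics.capture("top"); ct=optics.camera_params("top"); cv2.imwrite("pics/top1.png",cv2.resize(p[160:270,150:420,::-1],None,fx=2.9,fy=2.9)); boxes(p,cloud(ct,d))
E
```

```text
17.6 [0.4002 0.3205 0.2454] [0.0014 0.1268 0.9919 0.0012] [ 1.1499  0.2992 -0.8988] 0.051486774691844366Traceback (most recent call last):
  File "<stdin>", line 2, in <module>
  File "tr.py", line 3, in tr
    p,d,c,s,P=look(n)
              ~~~~^^^
  File "look.py", line 5, in look
    print(s['t'],s['ee_pos'],s['tcp_rot'],s['force'],s['finger_gap']); P=cloud(c,d,True); boxes(p,P); return p,d,c,s,P
                                                                                          ~~~~~^^^^^
  File "m.py", line 11, in boxes
    print("box",a,ce,"c",cx,cy,"wh",w,h,an,"z",np.percentile(q[:,2],[1,99]))
                                               ~~~~~~~~~~~~~^^^^^^^^^^^^^^^
    return _quantile_unchecked(
        a, q, axis, out, overwrite_input, method, keepdims, weights)
    return _ureduce(a,
                    func=_quantile_ureduce_func,
    ...<5 lines>...
                    overwrite_input=overwrite_input,
                    method=method)
    r = func(a, **kwargs)
    result = _quantile(arr,
                       quantiles=q,
    ...<2 lines>...
                       out=out,
                       weights=wgt)
    slices_having_nans = np.isnan(arr[-1, ...])
                                  ~~~^^^^^^^^^
IndexError: index -1 is out of bounds for axis 0 with size 0
```

View pics/w16.png

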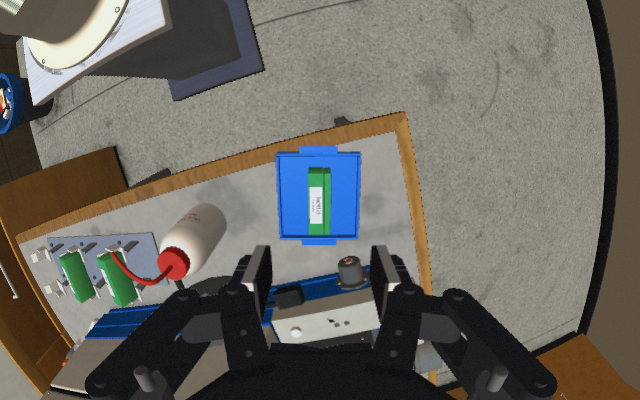

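```bash
python3 -c "
from workcell import job
print(job.sign_off())"
```

```text
the job is handed in; nothing more can be done
None
```

The loaded box was the one in the right bay (about 4.0 N when lifted, against about 1.5 N for the other two); it now stands upright near the middle of the tray, both empties are back leaning in their own bays, and the job was handed in at about 17.6 s, though sign-off returned no verdict.

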